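# Trim the bench unit with its hooded edge thumbwheel

### The job

Slide the small metal hood on the grey trimmer unit fully aside to bare its edge thumbwheel, then roll the wheel through its slot with light strokes of a fingertip, never pressing hard, until the dark pointer inside the wire guard points at the brass index wedge. Then slide the hood fully back over the wheel, and leave the other things where they are.

Things in the scene. Friction and masses are not known exactly. Their poses are not given: they have to be found in the camera images.
- trimmer_unit: grey metal case, 180 mm (x) by 240 mm (y) by 66 mm high, fixed to the bench; origin at the centre of its underside. Own axes, used below: x away from the robot at yaw 0, y left, z up. On its level top: wheel slot in the middle, two hood rails 4 mm high along y at x = +-36 mm, and on the right (y -73 to -103, x +-48 mm) a wire guard 38 mm high over pointer and wedge
- slot_center (a point): middle of the wheel slot (50 mm along x, 16 mm along y) at the height of the top panel, 66 mm above the bench; the thumbwheel's crown is straight above this point, 6 to 14 mm above the panel (it differs from unit to unit: find it by touch)
- wheel_block: sprung block in the case that carries the wheel; its origin, 18 mm under the panel, is the nominal axle only: the wheel sits up to 4 mm higher or lower in it. Block and wheel give way downward 1 mm per 4 N, up to 5 mm. More than 9 N on the wheel harms it
- thumbwheel (a joint): turning in rad of the black knurled thumbwheel (28 mm radius, 12 mm wide, axle along y) and the pointer arm on its axle; 0 = pointer upright, grows as the crown is dragged to +x. The fixed brass index wedge (8 mm) under the guard stands at 0.25; the pointer starts at -0.9 to -0.35. Turns by friction under a fingertip pressing 3.5 N or more (5 to 6 is good); drag 2.3 N; stays where left
- hood_fin (a point): centre of the upright black grip fin on top of the metal hood: 30 mm (x) by 8 mm (y, to be pinched or pushed) by 20 mm high; the hood's flat top (64 mm by 36 mm) lies 10 mm below this point and 18 mm above the panel; nothing stands beside the fin
- hood (a joint): slide of the hood along the unit's +y, in m: 0 = over the wheel (shut, end stop), 0.062 = fully aside (end stop); friction 2 N, stays where it is left
- capacitor: small round capacitor, 22 mm wide, 32 mm tall, standing on the unit's panel behind the hood; bystander, origin under its base
- wick: small flat reel, 36 mm wide, 12 mm high, on the bench to the right of the unit; bystander, origin under its base
- pen: black marker, 122 mm long, 13 mm high, lying on the bench in front of the unit; bystander, origin under its middle
- module: small circuit module, 40 by 60 by 18 mm, on the bench to the right of the unit; bystander, origin under its base
- tin: round flat tin, 57 mm wide, 20 mm high, on the bench left of the unit; bystander, origin under its base

How it is judged (in metres and radians):
On the way, in this order (a step that is already met when the one before it is completed fails the run):
1. the hood is fully aside (value of joint hood above 0.055 m), for 0.2 s.
2. with the hood aside, the pointer points at the index wedge (value of joint hood above 0.04 m and value of joint thumbwheel between 0.15 and 0.35 rad), for 0.3 s.
At the end, for the whole second after the job is handed in: the hood is back over the wheel (within 5 mm of its stop) and the pointer points at the index wedge within 0.1 rad (about 4 mm at its tip, within the wedge's 8 mm width) (value of joint hood below 0.005 m and value of joint thumbwheel between 0.15 and 0.35 rad); the robot touches nothing.
It fails at once if the thumbwheel is pressed with more than 9 N (contact force between anything else and wheel_block above 9 N).
It fails at once if a bystander is moved by more than 30 mm (distance of any of capacitor, wick, pen, module, tin from where it was at the start of the episode above 0.03 m).
It also fails if it takes over 51 s, if anything falls off the work surface, if the arm or the gripper's body presses on something with over 40 N, if the wrist force passes 120 N, or if a joint passes its speed limit or range.

### The arm

A 6-joint arm with a two-finger parallel gripper is mounted at the origin on a cart in front of the work surface, level with it; the furniture and walls round the work are solid. World frame = base frame: x ahead of the robot, y to its left, z up, the work surface at z = 0. Lengths are in mm, angles in degrees, forces in N, time in s.
With the tool pointing down it reaches from about 300 to 850 mm from the base axis. Payload 4.2 kg.
Tool frame: the origin (TCP) lies on the centre line of the jaws, within the pads' length; the fingertips stand 14 mm ahead of it and the grasp point (between the pads) lies 5 mm behind it; z points along the fingers, y is the direction in which the jaws open and shut (so a half turn about z gives the same grasp; the last joint's range is limited). The gripper opens to 91 mm and grips with 3 to 60 N. Pads are 32 mm wide; open, the fingers measure 118 mm over their backs; the gripper's body (76 mm by 178 mm) begins 60 mm behind the grasp point.
Start: joints at [64.859, 18.312, 89.639, -0, 72.044, -1.146], TCP at [233.837, 525.324, 199.876] pointing down, gripper open.
Joint ranges: [-177.97, 177.97], [-48.28, 115.42], [12.27, 149.76], [-77.06, 257.06], [2.81, 150.46], [-146.56, 146.56]. Speed limits (degrees/s): [147.25, 147.25, 180, 180, 180, 180].

### API

Orientations are given as [roll, pitch, yaw] about the fixed x, y, z axes, in that order (R = Rz(yaw) Ry(pitch) Rx(roll)).
In Python, from workcell import env gives the robot as it stands.
- The arm moves only by the tool play_rows, never from a script. Its argument "increments" is a list of rows, each a list of 5 numbers: the shift along the world's x, y, z in mm, then the turn about the world's z in degrees, then the closure, from 0 (fully open) to 1 (shut). In form: [[x, y, z, yaw, fingers], ...]. A call has 1 to 20 rows; each row shifts and turns the commanded pose from where the row before left it; what a row does not reach is not made up. A row lasts 1/8 s, in which the tool goes at most 62.5 mm and 10.7 degrees, less where a joint would pass 70% of its speed; a pose out of reach is approached as far as the arm can. A call is refused whole if a number of a shift passes 62.5 or a number of a turn 10.7, either way. A call with a gripper value outside its range is refused whole. The fingers move at their own pace and stop on an object; "newtons" is the grip in N (left out, the last holds). Time passes only in rows, so rows that do not move let the fingers close. It gives the time, the measured TCP pose, the force and the opening at its end, in the units of the state.
- env.state(): the state, without advancing time (a new reading comes with each control period).
- env.grab_frame(name): name is "scene" or "top"; returns the picture (480x640x3 uint8, red, green, blue); there is no depth.
- env.calibration(name): a dict with "fx", "fy", "cx", "cy" (pixels), "R" (3x3) and "t" (3): a world point X has camera coordinates R X + t. Camera axes: x right, y down, z forward; pixel columns grow to the right and rows downward; lengths in mm; the calibration is good to about 2 mm. A picture is of the moment at which its call begins. calibration takes no time and is no camera call.
- env.job_done(): hands the job in, once; it reports no verdict.
The state is a dict: "time_s": time; "qpos": joint angles; "qvel": joint speeds; "effort": joint torques, N m; "ee_pos": TCP position; "ee_rot": TCP orientation; "force": force on the tool from outside, world axes, zero at the start; "torque": the same for the moment, N m; "gripper_width": finger opening in mm.
Only numpy, scipy, OpenCV 4.12 (cv2) and the standard library are available. Lean on these libraries where they do the work, as an engineer would, in place of code of your own. Each camera call takes 0.05 s, during which the arm holds its last target.

## Working session

There is one attempt and no reset: what is moved stays moved. The work goes in short steps, Python scripts to look and compute and a tool call to move; the robot and the scene stay as the last step left them, time stands still between calls to the robot, and variables do not carry over. Pictures are saved under pics/ and viewed, and the job is handed in when it is done.

Besides the shell and the picture viewer there is one more tool, called after ">>>" by a JSON object that holds its "method" and its "body", one argument or row to a line. play_rows: Moves the arm, as the interface text tells. Its arguments: {"type":"object","properties":{"increments":{"type":"array"},"newtons":{"type":"number"}},"required":["increments"]}

```bash
ls; mkdir -p pics
python3 - <<'E'
from workcell import env
import cv2
print(env.state())
for n in("scene","top"):
    im=env.grab_frame(n); cv2.imwrite(f"pics/{n}0.png",im[:,:,::-1]); print(env.calibration(n))
E
```

```text
pics
{'time_s': 0.0, 'qpos': array([ 6.48578429e+01,  1.83528537e+01,  8.97072805e+01, -2.05190883e-03,
        7.20438739e+01, -1.14557272e+00]), 'qvel': array([-0.00709705,  0.04912032,  0.00744028, -0.02472465,  0.11762903,
       -0.00712718]), 'effort': array([-1.77232710e-04, -4.12455153e+01, -2.31971937e+01,  7.28561310e-02,
        4.57430386e-02, -1.28374877e-04]), 'ee_pos': array([233.62052972, 524.81200749, 199.00222986]), 'ee_rot': array([-1.79895974e+02, -1.28973915e-04,  1.56004050e+02]), 'force': array([-1.10218889,  0.47920625, -0.19373383]), 'torque': array([-0.00829926, -0.00572134, -0.03182314]), 'gripper_width': 91.51633810219779}
{'fx': 473.5033084680711, 'fy': 473.5033084680711, 'cx': 320.954782389748, 'cy': 229.5879223112544, 'R': array([[ 0.83362801, -0.55183033, -0.02340136],
       [-0.27171661, -0.37284736, -0.88721752],
       [ 0.4808684 ,  0.74596791, -0.46075747]]), 't': array([-545.67812908,  156.87964147,  945.29204201])}
{'fx': 442.11406342309783, 'fy': 442.11406342309783, 'cx': 315.452659945047, 'cy': 237.68484812451632, 'R': array([[ 0.06170373, -0.99809113,  0.00259784],
       [-0.97335983, -0.06075025, -0.22108832],
       [ 0.22082411,  0.01111334, -0.97525033]]), 't': array([-191.04214661,  516.79581769,  807.05708255])}
```

View pics/scene0.png

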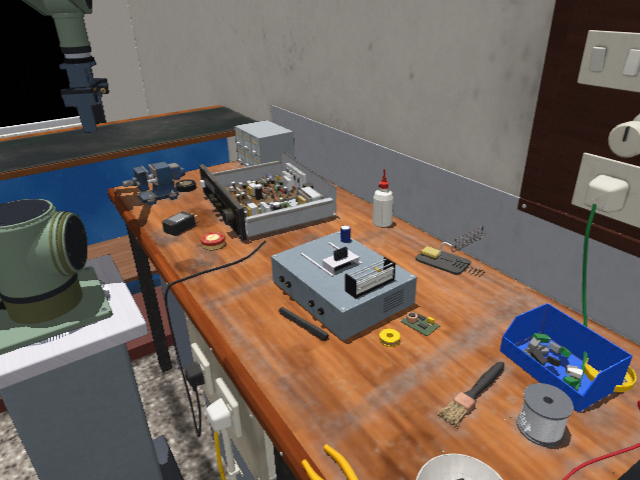

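View pics/top0.png

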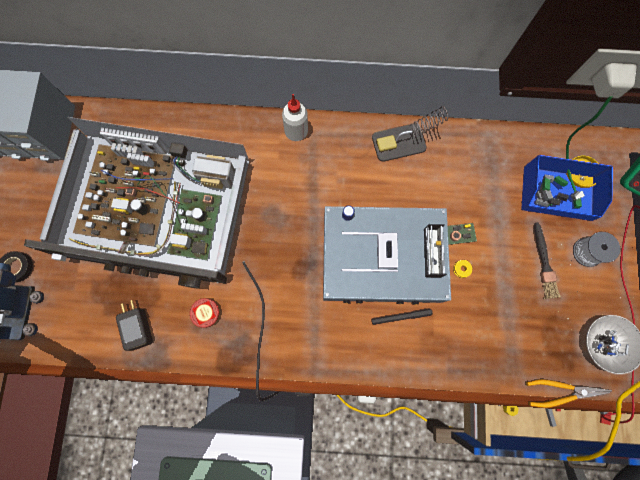

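Both views show the unit. In the top view it spans about (325,208)-(450,300), with the white hood at (388,252) and its black fin, the guard at (434,250), and the capacitor at (348,212). I'll zoom in next.

```bash
cat > h.py <<'E'
import numpy as np,cv2
from workcell import env
def cast(name,uv,z):
    c=env.calibration(name);R=np.array(c["R"]);t=np.array(c["t"])
    d=R.T@np.array([(uv[0]-c["cx"])/c["fx"],(uv[1]-c["cy"])/c["fy"],1]);o=-R.T@t
    return o+d*(z-o[2])/d[2]
def proj(name,X):
    c=env.calibration(name);p=np.array(c["R"])@np.array(X)+np.array(c["t"])
    return np.array([c["fx"]*p[0]/p[2]+c["cx"],c["fy"]*p[1]/p[2]+c["cy"]])
def crop(src,dst,x0,y0,x1,y1,s):
    im=cv2.imread(src)[y0:y1,x0:x1]; cv2.imwrite(dst,cv2.resize(im,None,fx=s,fy=s,interpolation=cv2.INTER_CUBIC))
E
python3 - <<'E'
from h import *
crop("pics/top0.png","pics/t0c.png",315,195,475,315,5)
crop("pics/scene0.png","pics/s0c.png",260,220,420,340,5)
E
```

```text
(no output)
```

View pics/t0c.png

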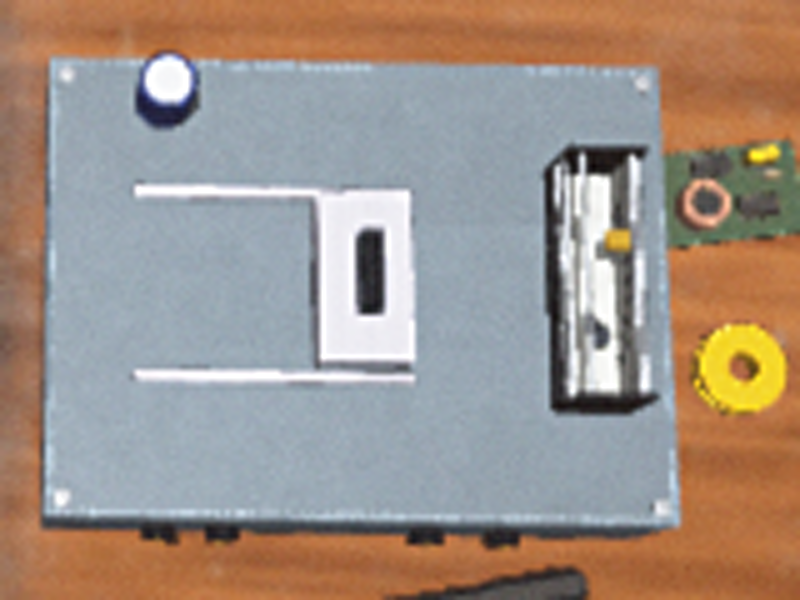

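View pics/s0c.png

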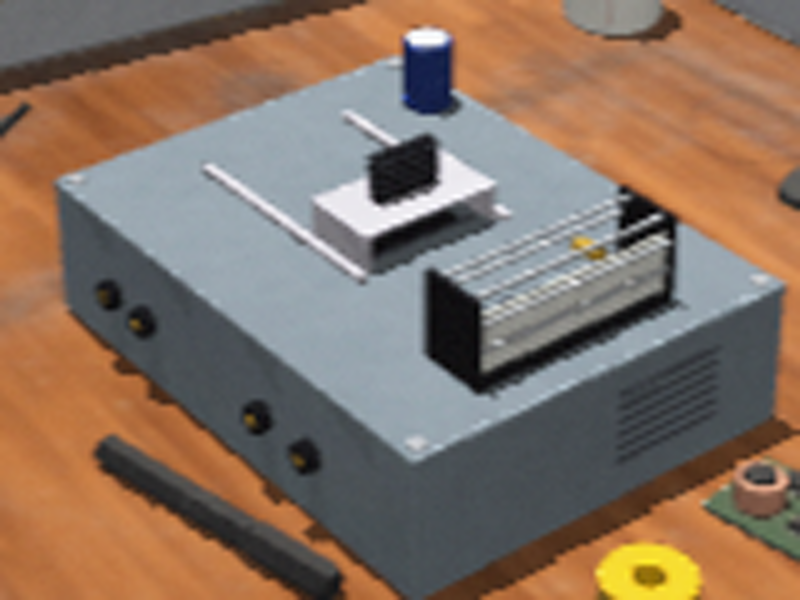

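Top crop (5x): panel screws at (67,75), (642,83), (61,498), (662,508). The fin is centred near (370,271), the wedge (brass) at (618,240), and the pointer's dark tip at about (600,333). The rails run from x=135 to 413. The capacitor is at (167,90).

Run:
```python
from h import *
f=lambda p:(315+p[0]/5-.4,195+p[1]/5-.4)
s=[cast("top",f(p),66) for p in [(67,75),(642,83),(662,508),(61,498)]]
for q in s: print(q.round(1))
s=np.array(s);print("c",s.mean(0), "yaw", [np.degrees(np.arctan2(*(a-b)[[0,1]]*np.array([-1,1]))) for a,b in((s[0],s[1]),(s[3],s[2]))])
k=[cast("top",f(p),66) for p in [(50,60),(658,68),(680,520),(43,515)]]
print(np.array(k).round(1),np.mean(k,0))
print("fin",cast("top",f((370,229)),104),cast("top",f((370,272)),100),"hood",[cast("top",f(p),84).round(1) for p in[(317,190),(411,190),(414,361),(319,361)]])
print("rail ends",[cast("top",f(p),70).round(1) for p in[(135,190),(135,375),(413,379)]])
print("cap",cast("top",f((167,78)),98))
g=lambda p:(260+p[0]/5-.4,220+p[1]/5-.4)
print("scene corners",[cast("scene",g(p),66).round(1) for p in[(57,183),(395,62),(785,287),(413,462)]])
print("scene fin top",[cast("scene",g(p),104).round(1) for p in[(370,157),(436,136)]])
```

```text
[ 583.9 -179.9   66. ]
[ 594.8 -405.8   66. ]
[ 428.5 -413.    66. ]
[ 418.2 -186.8   66. ]
c [ 506.35773662 -296.36279357   66.        ] yaw [np.float64(2.7521635329512115), np.float64(2.6019834633446663)]
[[ 589.7 -172.8   66. ]
 [ 601.3 -412.1   66. ]
 [ 424.4 -419.7   66. ]
 [ 411.4 -180.4   66. ]] [ 506.70869429 -296.26968607   66.        ]
fin [ 520.53767395 -294.43739782  104.        ] [ 505.16494916 -295.48018921  100.        ] hood [array([ 539.1, -277.1,   84. ]), array([ 541.3, -312.8,   84. ]), array([ 475.6, -315.3,   84. ]), array([ 473.4, -279.8,   84. ])]
rail ends [array([ 538.2, -208.6,   70. ]), array([ 466. , -212.1,   70. ]), array([ 471.1, -317.6,   70. ])]
cap [ 575.64483819 -217.24063718   98.        ]
scene corners [array([ 411.6, -183.3,   66. ]), array([ 586.2, -178. ,   66. ]), array([ 599.5, -413.5,   66. ]), array([ 422. , -419.6,   66. ])]
scene fin top [array([ 491.2, -295.4,  104. ]), array([ 521.5, -297.1,  104. ])]
```

>>> {"method": "play_rows", "body": {
  "increments": [
    [5, -15, 0, -3, 0.6],
    [10, -30, 0, -6, 0.6],
    [15, -45, 0, -8.5, 0.6],
    [15, -45, 0, -8.5, 0.6],
    [15, -45, 0, -8.5, 0.6],
    [15, -45, 0, -8.5, 0.6],
    [15, -45, 0, -8.5, 0.6],
    [15, -45, 0, -8.5, 0.6],
    [15, -45, 0, -8.5, 0.6],
    [15, -45, 0, -8.5, 0.6],
    [15, -45, 0, -8.5, 0.6],
    [15, -45, 0, -8.5, 0.6],
    [15, -45, 0, -8.5, 0.6],
    [15, -45, 0, -8.5, 0.6],
    [15, -45, 0, -8.5, 0.6],
    [15, -45, 0, -8.5, 0.6],
    [15, -45, 0, -8.5, 0.6],
    [15, -45, 0, -8.5, 0.6]
  ]
}}

```text
time_s: 2.35
ee_pos: [488.0, -241.5, 199.8]
ee_rot: [-180.0, 0.0, 10.6]
force: [0.5, 0.1, -0.3]
gripper_width: 36.2
```

>>> {"method": "play_rows", "body": {
  "increments": [
    [10, -30, 0, -4, 0.6],
    [8, -25, 0, -3.9, 0.6],
    [0, 0, -35, 0, 0.6],
    [0, 0, -35, 0, 0.6],
    [0, 0, 0, 0, 0.6],
    [0, 0, 0, 0, 0.6],
    [0, 0, 0, 0, 0.6]
  ]
}}

```text
time_s: 3.22
ee_pos: [507.6, -295.3, 131.7]
ee_rot: [179.9, -0.2, 3.1]
force: [0.9, -0.1, 0.2]
gripper_width: 36.3
```

Run:
```python
from h import *
print({k:np.round(v,2) for k,v in env.state().items() if k in("ee_pos","ee_rot","force","time_s")})
for n in("scene","top"):
    im=env.grab_frame(n); cv2.imwrite(f"pics/{n}1.png",im[:,:,::-1])
crop("pics/top1.png","pics/t1c.png",315,195,475,315,5)
crop("pics/scene1.png","pics/s1c.png",260,200,420,320,5)
```

```text
{'time_s': np.float64(3.22), 'ee_pos': array([ 507.65, -295.25,  131.75]), 'ee_rot': array([ 1.7988e+02, -1.6000e-01,  3.0900e+00]), 'force': array([ 0.88, -0.11,  0.21])}
```

View pics/t1c.png

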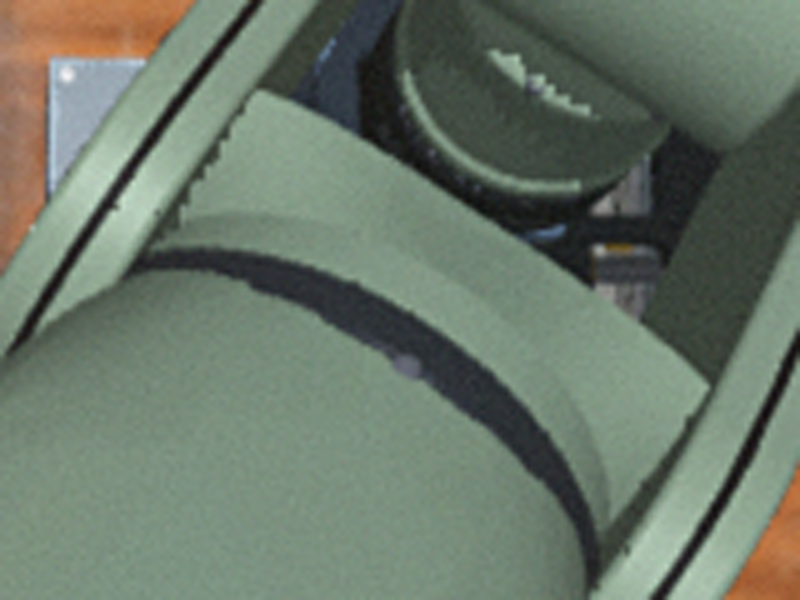

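View pics/s1c.png

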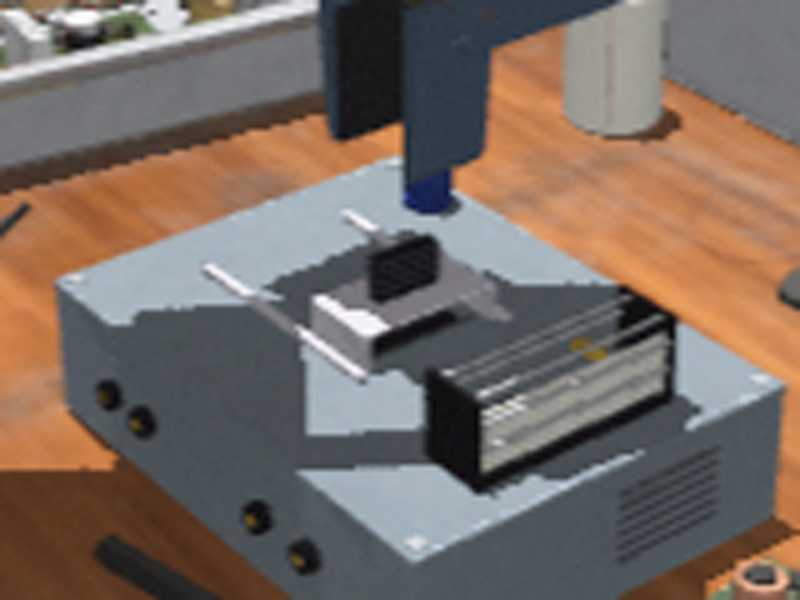

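The arm hides the panel in the top view. The scene crop shows the open jaws straddling the fin at (403,265), with the capacitor just beyond. Next I descend and grip the fin.

>>> {"method": "play_rows", "body": {
  "increments": [
    [-0.5, -0.5, -10, 0, 0.6],
    [0, 0, -10, 0, 0.6],
    [0, 0, -9, 0, 0.6],
    [0, 0, 0, 0, 0.6],
    [0, 0, 0, 0, 1],
    [0, 0, 0, 0, 1],
    [0, 0, 0, 0, 1],
    [0, 0, 0, 0, 1],
    [0, 0, 0, 0, 1]
  ],
  "newtons": 10
}}

```text
time_s: 4.45
ee_pos: [506.4, -295.2, 101.0]
ee_rot: [180.0, -0.0, 3.1]
force: [0.7, -0.6, -0.7]
gripper_width: 0.5
```

Run:
```python
from h import *
im=env.grab_frame("scene"); cv2.imwrite(f"pics/s2.png",im[:,:,::-1])
crop("pics/s2.png","pics/s2c.png",260,200,420,320,5)
```

```text
(no output)
```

View pics/s2c.png

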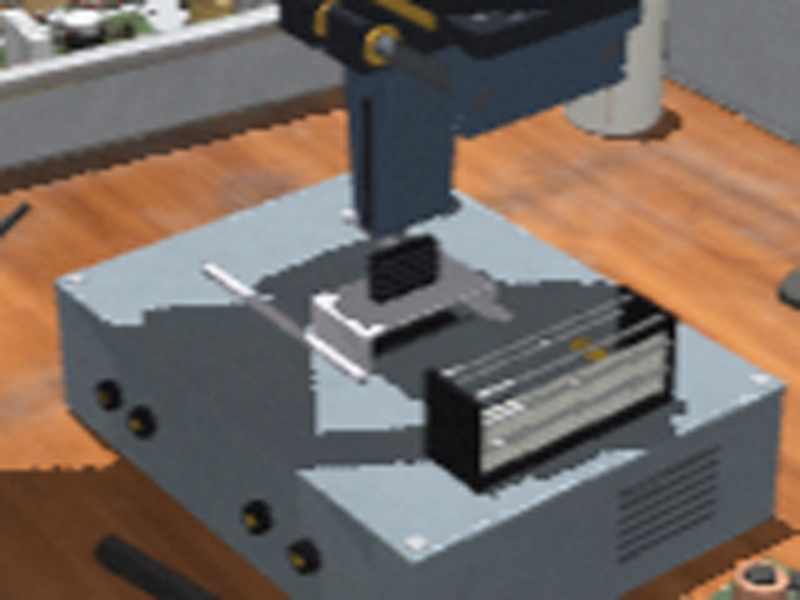

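Run:
```python
from h import *
for X in [(506,-295,87),(506,-295,104),(506,-295,84)]:
    print(X,(proj("scene",X)-[260,200])*5, )
for n in("scene","top"):
    c=env.calibration(n);print(-np.array(c["R"]).T@np.array(c["t"]))
print(env.state()['ee_pos'],env.state()['qpos'])
# finger bottom edge hypotheses
for z in (87,95,105,110,115,120):print(z,cast("scene",(260+400/5,200+240/5),z).round(1))
```

```text
(506, -295, 87) [398.84492957 281.02808033]
(506, -295, 104) [398.62224986 243.37344126]
(506, -295, 84) [398.88383655 287.60716273]
[  42.95830575 -947.78711528  561.96713003]
[ 336.59864318 -168.25109351  901.83650204]
[ 506.36282665 -295.17256369  100.94301226] [-3.13607459e+01  2.37244559e+01  9.64497599e+01 -4.99207672e-03
  5.98147236e+01  5.55371885e+01]
87 [ 525.2 -268.9   87. ]
95 [ 517.1 -280.3   95. ]
105 [ 507.  -294.6  105. ]
110 [ 501.9 -301.7  110. ]
115 [ 496.8 -308.9  115. ]
120 [ 491.7 -316.   120. ]
```

Run:
```python
from h import *
# earlier pose 507.65,-295.25,131.75 yaw 3.1; near finger outer bottom corners
import math
def loc(p,dx,dy,z,yaw=3.1):
    a=math.radians(yaw);return (p[0]+dx*math.cos(a)-dy*math.sin(a),p[1]+dx*math.sin(a)+dy*math.cos(a),z)
for z in (117.75,124,131.75,137):
    print(z,[((proj("scene",loc((507.65,-295.25),dx,dy,z))-[260,200])*5).round(0) for dx,dy in((-16,-31.6),(16,-31.6),(-16,18),(-16,31.6))])
print("closed")
for z in (87,95,101,105):
    print(z,[((proj("scene",loc((506.4,-295.2),dx,dy,z))-[260,200])*5).round(0) for dx,dy in((-16,-13.5),(16,-13.5),(-16,13.5))])
```

```text
117.75 [array([422., 256.]), array([487., 230.]), array([341., 207.]), array([320., 194.])]
124 [array([422., 242.]), array([487., 216.]), array([341., 192.]), array([320., 180.])]
131.75 [array([422., 224.]), array([488., 198.]), array([341., 175.]), array([319., 162.])]
137 [array([422., 211.]), array([488., 185.]), array([340., 163.]), array([319., 150.])]
closed
87 [array([389., 308.]), array([453., 282.]), array([347., 280.])]
95 [array([389., 290.]), array([454., 264.]), array([346., 263.])]
101 [array([389., 277.]), array([454., 251.]), array([346., 249.])]
105 [array([389., 268.]), array([454., 242.]), array([346., 240.])]
```

Run:
```python
from h import *
crop("pics/s2.png","pics/s2d.png",315,205,365,265,10)
crop("pics/scene1.png","pics/s1d.png",310,190,370,265,8)
crop("pics/scene1.png","pics/s1e.png",200,60,500,300,2.6)
```

```text
(no output)
```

View pics/s2d.png

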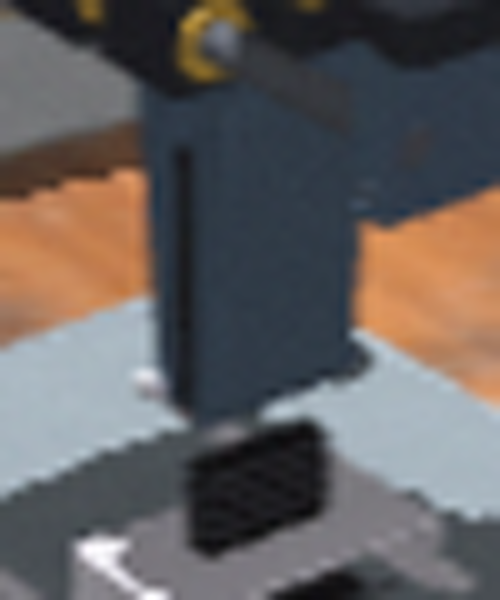

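View pics/s1e.png

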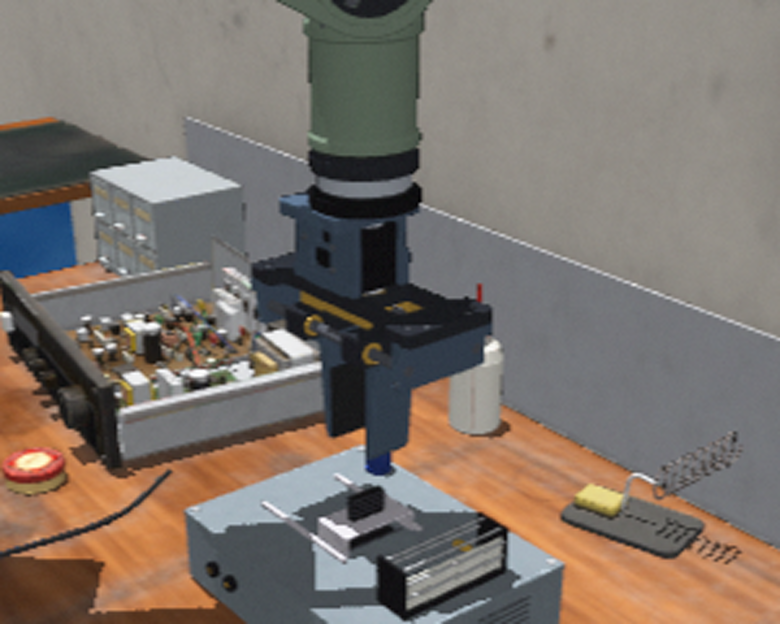

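>>> {"method": "play_rows", "body": {
  "increments": [
    [0, 0, 0, 0, 0.6],
    [0, 0, 0, 0, 0.6],
    [0, 0, 0, 0, 0.6],
    [0, 0, 0, 0, 0.6]
  ]
}}

```text
time_s: 5.0
ee_pos: [506.3, -295.2, 100.9]
ee_rot: [180.0, 0.0, 3.1]
force: [-0.4, 0.3, -0.4]
gripper_width: 35.5
```

Run:
```python
from h import *
im=env.grab_frame("scene"); cv2.imwrite(f"pics/s3.png",im[:,:,::-1])
print(env.state()['ee_pos'],env.state()['gripper_width'])
crop("pics/s3.png","pics/s3c.png",300,180,380,270,6.6)
```

```text
[ 506.34337357 -295.15867347  100.88325355] 36.322460847458835
```

View pics/s3c.png

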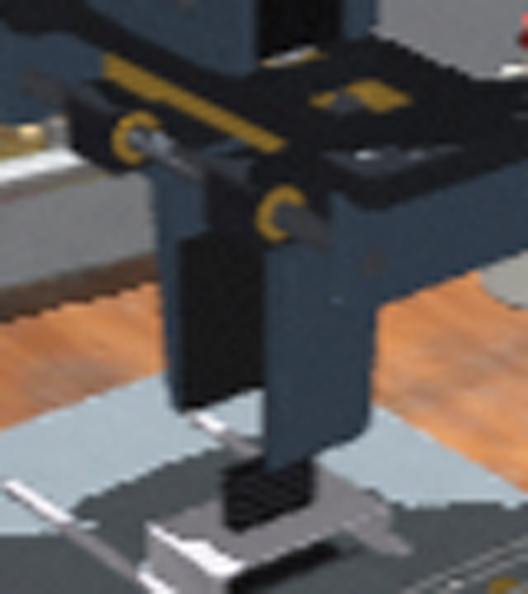

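>>> {"method": "play_rows", "body": {
  "increments": [
    [0, 0, -1, 0, 0.75],
    [0, 0, -1, 0, 0.75],
    [0, 0, -1, 0, 0.75],
    [0, 0, -1, 0, 0.75],
    [0, 0, 0, 0, 0.75],
    [0, 0, 0, 0, 0.75]
  ]
}}

```text
time_s: 5.8
ee_pos: [506.3, -295.2, 96.9]
ee_rot: [180.0, -0.0, 3.1]
force: [-0.1, -1.0, 0.9]
gripper_width: 22.7
```

>>> {"method": "play_rows", "body": {
  "increments": [
    [0, 0, -1.5, 0, 0.75],
    [0, 0, -1.5, 0, 0.75],
    [0, 0, -1.5, 0, 0.75],
    [0, 0, -1.5, 0, 0.75],
    [0, 0, 0, 0, 0.75]
  ]
}}

```text
time_s: 6.42
ee_pos: [506.3, -295.1, 90.7]
ee_rot: [-180.0, 0.0, 3.1]
force: [-0.7, 0.2, 0.9]
gripper_width: 22.7
```

Run:
```python
from h import *
im=env.grab_frame("scene"); cv2.imwrite(f"pics/s4.png",im[:,:,::-1])
crop("pics/s4.png","pics/s4c.png",300,180,380,270,6.6)
```

```text
(no output)
```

View pics/s4c.png

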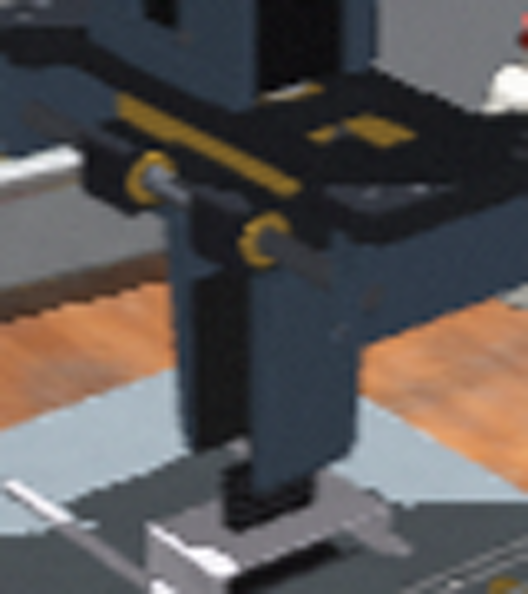

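Run:
```python
from h import *
for uv in [(300+303/6.6,180+472/6.6)]:
  for z in (80,90,95,100,105,110):print(z,cast("scene",uv,z).round(1))
print(proj("scene",(506,-295.5,104)),proj("scene",(506,-295.5,84)))
```

```text
80 [ 533.7 -277.5   80. ]
90 [ 523.5 -291.4   90. ]
95 [ 518.4 -298.4   95. ]
100 [ 513.3 -305.3  100. ]
105 [ 508.2 -312.3  105. ]
110 [ 503.1 -319.2  110. ]
[339.87402472 248.77834524] [339.92488011 257.6276119 ]
```

>>> {"method": "play_rows", "body": {
  "increments": [
    [0, 0, -1.5, 0, 0.75],
    [0, 0, -1.5, 0, 0.75],
    [0, 0, -1.5, 0, 0.75],
    [0, 0, -1.5, 0, 0.75],
    [0, 0, 0, 0, 0.75]
  ]
}}

```text
time_s: 7.1
ee_pos: [506.2, -295.1, 84.7]
ee_rot: [-180.0, 0.0, 3.1]
force: [0.4, -0.0, 0.3]
gripper_width: 22.7
```

>>> {"method": "play_rows", "body": {
  "increments": [
    [0, 0, -1.5, 0, 0.75],
    [0, 0, -1.5, 0, 0.75],
    [0, 0, -1.5, 0, 0.75],
    [0, 0, -1.5, 0, 0.75],
    [0, 0, 0, 0, 0.75]
  ]
}}

```text
time_s: 7.72
ee_pos: [506.2, -295.1, 78.7]
ee_rot: [-180.0, 0.0, 3.1]
force: [-0.6, -0.3, 0.0]
gripper_width: 22.7
```

Run:
```python
from h import *
im=env.grab_frame("scene"); cv2.imwrite(f"pics/s5.png",im[:,:,::-1])
crop("pics/s5.png","pics/s5c.png",300,180,380,270,6.6)
```

```text
(no output)
```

View pics/s5c.png

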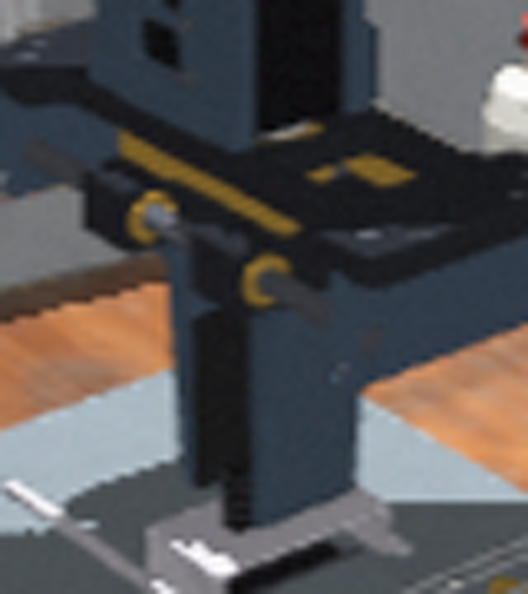

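Clear now: the fingers straddle the fin, with the near fingertip's lower edge at crop (250-355, 530-495). The tips really sit about 14 mm higher than the TCP reading suggests. I'll close on the fin.

>>> {"method": "play_rows", "body": {
  "increments": [
    [0, 0, 0, 0, 1],
    [0, 0, 0, 0, 1],
    [0, 0, 0, 0, 1],
    [0, 0, 0, 0, 1]
  ],
  "newtons": 12
}}

```text
time_s: 8.28
ee_pos: [506.4, -295.5, 78.9]
ee_rot: [180.0, -0.0, 3.1]
force: [0.1, -2.4, 0.1]
gripper_width: 8.2
```

Gripped: the width reads 8.2. Now slide the hood.

>>> {"method": "play_rows", "body": {
  "increments": [
    [-0.2, 5, 0, 0, 1],
    [-0.4, 8, 0, 0, 1],
    [-0.4, 8, 0, 0, 1],
    [-0.4, 8, 0, 0, 1],
    [-0.4, 8, 0, 0, 1],
    [-0.4, 8, 0, 0, 1],
    [-0.3, 7, 0, 0, 1],
    [-0.2, 5, 0, 0, 1],
    [-0.1, 4, 0, 0, 1],
    [0, 2, 0, 0, 1],
    [0, 0, 0, 0, 1],
    [0, 0, 0, 0, 1]
  ]
}}

```text
time_s: 9.78
ee_pos: [503.7, -234.6, 79.0]
ee_rot: [179.7, -0.0, 3.2]
force: [-0.3, -9.0, -2.1]
gripper_width: 7.9
```

>>> {"method": "play_rows", "body": {
  "increments": [
    [0, -1, 0, 0, 0.7],
    [0, 0, 0, 0, 0.7],
    [0, 0, 0, 0, 0.7],
    [0, 0, 20, 0, 0.7],
    [0, 0, 30, 0, 1],
    [-10, 40, 10, 0, 1],
    [-10, 60, 0, 0, 1],
    [-10, 60, 0, 0, 1],
    [-10, 40, 0, 0, 1],
    [0, 0, 0, 0, 1],
    [0, 0, 0, 0, 1]
  ]
}}

```text
time_s: 11.15
ee_pos: [463.8, -33.4, 139.0]
ee_rot: [180.0, -0.0, 3.1]
force: [-0.1, -0.7, 1.1]
gripper_width: 0.6
```

Run:
```python
from h import *
for n in("scene","top"):
    im=env.grab_frame(n); cv2.imwrite(f"pics/{n}6.png",im[:,:,::-1])
crop("pics/top6.png","pics/t6c.png",315,195,475,315,5)
crop("pics/scene6.png","pics/s6c.png",260,200,420,320,5)
print(env.state()['force'])
```

```text
[ 0.33246091 -0.2728607  -0.10628869]
```

View pics/t6c.png

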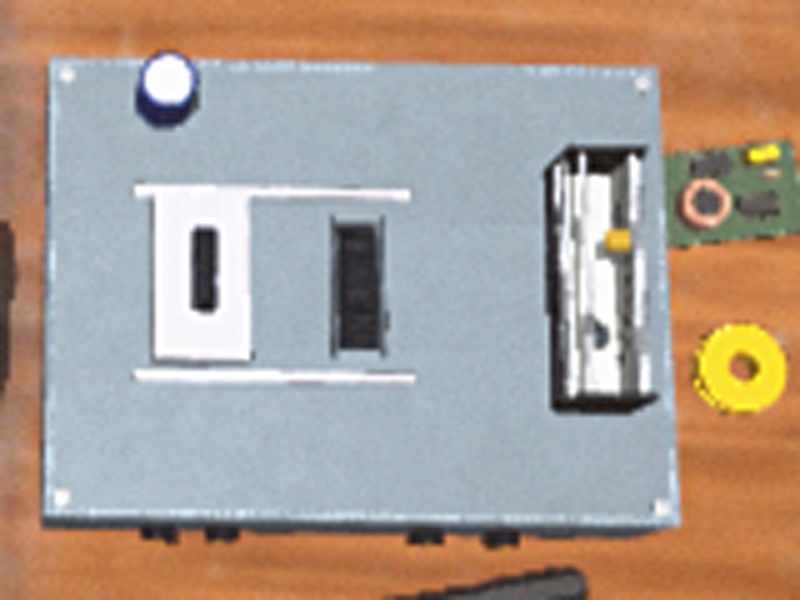

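View pics/s6c.png

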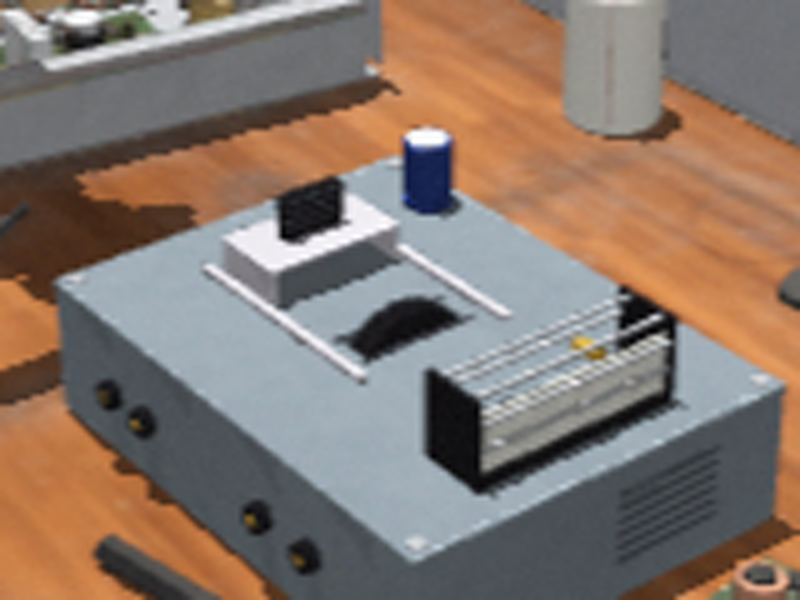

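Run:
```python
from h import *
crop("pics/top6.png","pics/t6d.png",422,220,450,282,9)
crop("pics/scene6.png","pics/s6d.png",340,250,400,300,12)
f=lambda p:(315+p[0]/5-.4,195+p[1]/5-.4)
print([cast("top",f(p),66).round(1) for p in[(333,218),(383,218),(383,355),(333,355)]], cast("top",f((358,287)),66))
```

```text
[array([ 532.8, -286. ,   66. ]), array([ 534. , -305.4,   66. ]), array([ 480.3, -306.7,   66. ]), array([ 479.1, -287.6,   66. ])] [ 506.1347692  -296.40970704   66.        ]
```

View pics/t6d.png

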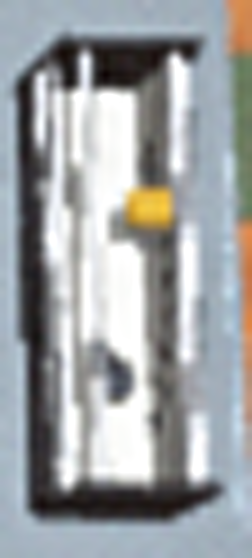

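View pics/s6d.png

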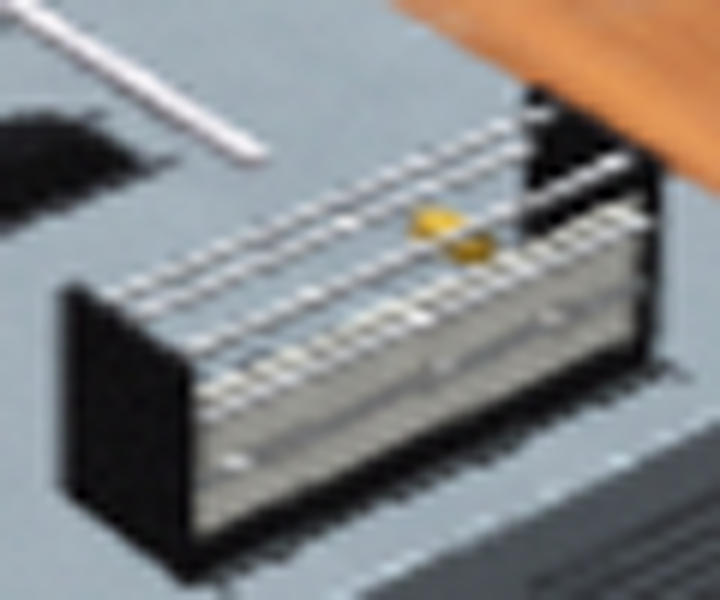

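```bash
cat >> h.py <<'E'
a=np.radians(2.7);U=np.array([[np.cos(a),-np.sin(a),0],[np.sin(a),np.cos(a),0],[0,0,1]]);O=np.array([506.2,-296.4,0])
def unit(X): return U.T@(np.array(X)-O)
def uray(name,uv):
    p=unit(cast(name,uv,66));q=unit(cast(name,uv,110));return p,q
E
python3 - <<'E'
from h import *
for nm,uv in (("wedge",(438.6,242.9)),("ptr",(434.7,261.5))):
    p,q=uray("top",uv)
    print(nm,[((p+(q-p)*(z-66)/44).round(1)) for z in(66,75,80,84,88,92,96)])
E
```

```text
wedge [array([  19.4, -101.8,   66. ]), array([ 17.4, -99.2,  75. ]), array([ 16.3, -97.8,  80. ]), array([ 15.5, -96.7,  84. ]), array([ 14.6, -95.5,  88. ]), array([ 13.7, -94.4,  92. ]), array([ 12.8, -93.3,  96. ])]
ptr [array([-17.2, -92.6,  66. ]), array([-18.8, -90.1,  75. ]), array([-19.6, -88.8,  80. ]), array([-20.3, -87.7,  84. ]), array([-21. , -86.6,  88. ]), array([-21.7, -85.5,  92. ]), array([-22.4, -84.4,  96. ])]
```

Run:
```python
from h import *
p,q=uray("scene",(260+412/5-.4,200+296/5-.4))
for y in (-6,0,6):
    s=(y-p[1])/(q[1]-p[1]);print(p+(q-p)*s)
```

```text
[-0.44544517 -6.         84.67940637]
[ 4.30342796  0.         80.08157119]
[ 9.05230109  6.         75.48373601]
```

>>> {"method": "play_rows", "body": {
  "increments": [
    [4, -30, 0, -0.2, 1],
    [6, -50, 0, -0.2, 1],
    [6, -50, 0, 0, 1],
    [6, -50, 0, 0, 1],
    [5, -48, 0, 0, 1],
    [4, -35, 0, 0, 1],
    [0, 0, -20, 0, 1],
    [0, 0, -25, 0, 1],
    [0, 0, -15, 0, 1],
    [0, 0, -4, 0, 1],
    [0, 0, 0, 0, 1],
    [0, 0, 0, 0, 1]
  ]
}}

```text
time_s: 12.75
ee_pos: [495.2, -296.5, 75.8]
ee_rot: [179.9, -0.1, 2.7]
force: [-0.2, -0.1, 0.7]
gripper_width: 0.7
```

>>> {"method": "play_rows", "body": {
  "increments": [
    [0, 0, -2, 0, 1],
    [0, 0, -2, 0, 1],
    [0, 0, -2, 0, 1],
    [0, 0, 0, 0, 1]
  ]
}}

```text
time_s: 13.25
ee_pos: [494.4, -296.1, 68.6]
ee_rot: [-180.0, 0.0, 2.7]
force: [-0.6, 0.3, -0.3]
gripper_width: 0.3
```

Run:
```python
from h import *
im=env.grab_frame("scene"); cv2.imwrite(f"pics/s7.png",im[:,:,::-1])
crop("pics/s7.png","pics/s7c.png",300,200,400,290,7)
print([env.state()['force'].round(2) for _ in range(3)])
```

```text
[array([-0.86,  0.54,  0.03]), array([-0.86,  0.54,  0.03]), array([-0.86,  0.54,  0.03])]
```

View pics/s7c.png

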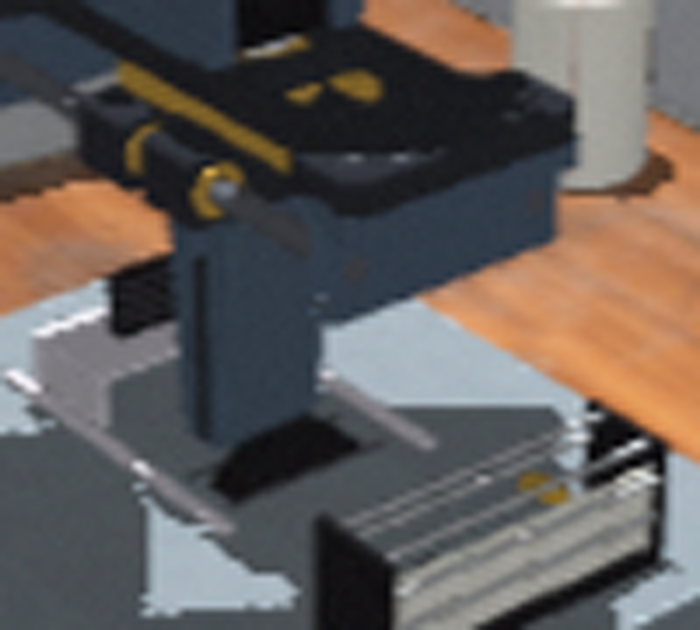

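>>> {"method": "play_rows", "body": {
  "increments": [
    [0, 0, -1, 0, 1],
    [0, 0, -0.5, 0, 1],
    [0, 0, 0, 0, 1]
  ]
}}

```text
time_s: 13.68
ee_pos: [494.5, -296.2, 67.3]
ee_rot: [180.0, 0.0, 2.7]
force: [0.3, 0.3, -0.0]
gripper_width: 0.4
```

>>> {"method": "play_rows", "body": {
  "increments": [
    [0, 0, -1, 0, 1],
    [0, 0, 0, 0, 1]
  ]
}}

```text
time_s: 13.92
ee_pos: [494.5, -296.1, 66.3]
ee_rot: [-180.0, 0.0, 2.7]
force: [-0.1, -0.4, -0.0]
gripper_width: 0.5
```

>>> {"method": "play_rows", "body": {
  "increments": [
    [0, 0, -1, 0, 1],
    [0, 0, 0, 0, 1]
  ]
}}

```text
time_s: 14.18
ee_pos: [494.5, -296.1, 65.3]
ee_rot: [-180.0, 0.0, 2.7]
force: [0.2, -0.0, 0.8]
gripper_width: 0.4
```

>>> {"method": "play_rows", "body": {
  "increments": [
    [0, 0, -1, 0, 1],
    [0, 0, 0, 0, 1]
  ]
}}

```text
time_s: 14.42
ee_pos: [494.5, -296.2, 64.3]
ee_rot: [-180.0, 0.0, 2.7]
force: [0.1, 0.3, 0.8]
gripper_width: 1.0
```

>>> {"method": "play_rows", "body": {
  "increments": [
    [0, 0, -0.8, 0, 1],
    [0, 0, 0, 0, 1]
  ]
}}

```text
time_s: 14.68
ee_pos: [494.5, -296.1, 63.5]
ee_rot: [180.0, 0.0, 2.7]
force: [-0.7, 0.0, -0.8]
gripper_width: 0.7
```

>>> {"method": "play_rows", "body": {
  "increments": [
    [0, 0, -0.8, 0, 1],
    [0, 0, 0, 0, 1]
  ]
}}

```text
time_s: 14.92
ee_pos: [494.6, -296.2, 62.9]
ee_rot: [180.0, -0.0, 2.7]
force: [0.4, 0.2, 1.2]
gripper_width: 0.0
```

>>> {"method": "play_rows", "body": {
  "increments": [
    [0, 0, -0.5, 0, 1],
    [0, 0, 0, 0, 1]
  ]
}}

```text
time_s: 15.18
ee_pos: [494.6, -296.2, 62.5]
ee_rot: [180.0, -0.0, 2.7]
force: [0.3, 0.9, 2.5]
gripper_width: 0.7
```

>>> {"method": "play_rows", "body": {
  "increments": [
    [0, 0, -0.6, 0, 1],
    [0, 0, 0, 0, 1]
  ]
}}

```text
time_s: 15.42
ee_pos: [494.7, -296.2, 62.0]
ee_rot: [180.0, -0.0, 2.7]
force: [-0.6, -0.1, 2.6]
gripper_width: 0.3
```

>>> {"method": "play_rows", "body": {
  "increments": [
    [0, 0, -0.4, 0, 1],
    [0, 0, 0, 0, 1]
  ]
}}

```text
time_s: 15.68
ee_pos: [494.7, -296.3, 61.6]
ee_rot: [180.0, -0.0, 2.7]
force: [-0.3, 1.0, 5.0]
gripper_width: 1.0
```

Run:
```python
from h import *
for i in range(4):
    s=env.state();print(s['force'].round(2),s['ee_pos'].round(2));env.grab_frame("scene")
```

```text
[-0.32  0.95  5.  ] [ 494.66 -296.27   61.58]
[-1.2   0.08  6.02] [ 494.67 -296.25   61.57]
[-0.64 -0.25  4.38] [ 494.67 -296.25   61.59]
[-0.62  0.82  5.55] [ 494.67 -296.27   61.59]
```

>>> {"method": "play_rows", "body": {
  "increments": [
    [0.6, 0.03, 0, 0, 1],
    [1.2, 0.06, 0, 0, 1],
    [1.5, 0.07, 0, 0, 1],
    [1.5, 0.07, 0, 0, 1],
    [1.2, 0.06, 0, 0, 1]
  ]
}}

```text
time_s: 16.5
ee_pos: [499.9, -296.0, 61.5]
ee_rot: [180.0, 0.1, 2.7]
force: [-3.2, 0.4, 5.3]
gripper_width: 0.7
```

>>> {"method": "play_rows", "body": {
  "increments": [
    [1.5, 0.07, 0, 0, 1],
    [1.5, 0.07, 0, 0, 1],
    [1.5, 0.07, 0, 0, 1],
    [1.5, 0.07, 0, 0, 1],
    [1.5, 0.07, 0, 0, 1],
    [1, 0.05, 0, 0, 1],
    [0, 0, 0, 0, 1]
  ]
}}

```text
time_s: 17.38
ee_pos: [508.5, -295.6, 61.5]
ee_rot: [180.0, 0.1, 2.7]
force: [-1.8, 0.3, 5.3]
gripper_width: 0.8
```

>>> {"method": "play_rows", "body": {
  "increments": [
    [1.5, 0.07, 0, 0, 1],
    [1.5, 0.07, 0, 0, 1],
    [1.5, 0.07, 0, 0, 1],
    [1, 0.05, 0, 0, 1],
    [0, 0, 0, 0, 1],
    [0, 0, 0, 0, 1]
  ]
}}

```text
time_s: 18.12
ee_pos: [514.0, -295.4, 61.5]
ee_rot: [180.0, 0.1, 2.7]
force: [-2.0, 0.0, 6.8]
gripper_width: 0.4
```

>>> {"method": "play_rows", "body": {
  "increments": [
    [0, 0, 10, 0, 1],
    [0, 0, 30, 0, 1],
    [0, 0, 30, 0, 1],
    [-8, 40, 0, 0, 1],
    [-10, 55, 0, 0, 1],
    [-10, 55, 0, 0, 1],
    [-10, 55, 0, 0, 1],
    [-5, 30, 0, 0, 1],
    [0, 0, 0, 0, 1]
  ]
}}

```text
time_s: 19.25
ee_pos: [471.1, -58.6, 131.5]
ee_rot: [-180.0, -0.0, 2.9]
force: [0.6, -1.0, 0.2]
gripper_width: 0.3
```

Run:
```python
from h import *
for n in("scene","top"):
    im=env.grab_frame(n); cv2.imwrite(f"pics/{n}8.png",im[:,:,::-1])
crop("pics/top8.png","pics/t8d.png",422,220,450,282,9)
crop("pics/scene8.png","pics/s8d.png",340,250,400,300,12)
```

```text
(no output)
```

View pics/t8d.png

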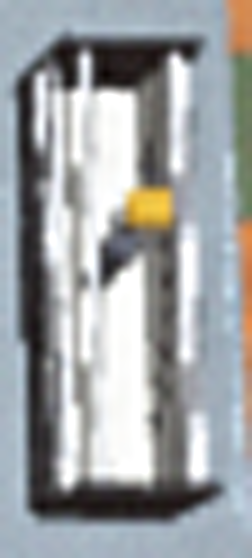

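View pics/s8d.png

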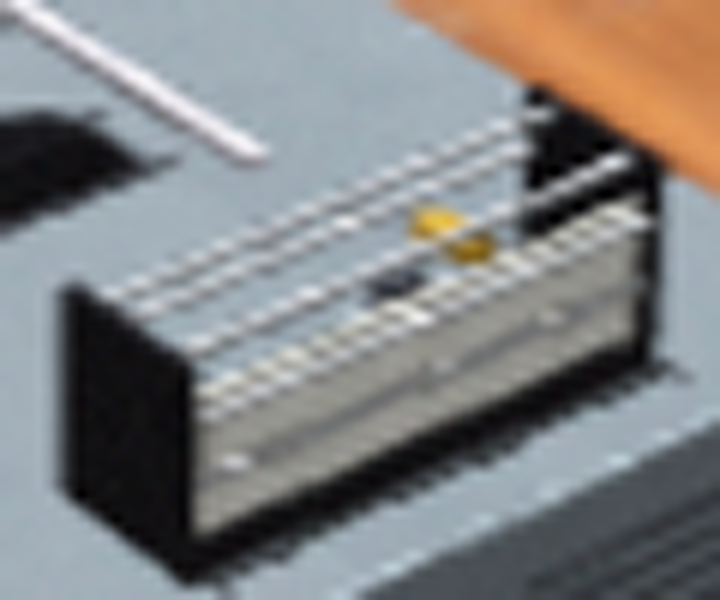

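Run:
```python
from h import *
def tri(a,b):
    p,q=uray("top",a);r,s=uray("scene",b);d1=(q-p);d2=(s-r)
    t=np.linalg.lstsq(np.c_[d1,-d2],r-p,rcond=None)[0];A=p+d1*t[0];B=r+d2*t[1];return ((A+B)/2).round(1),np.linalg.norm(A-B).round(1)
T=lambda x,y:(422+x/9-.4,220+y/9-.4);S=lambda x,y:(340+x/12-.4,250+y/12-.4)
print("ptr",tri(T(123,243),S(393,285)))
print("wedge",tri(T(150,207),S(455,235)))
for n,uv in(("w",T(150,207)),("ptr",T(123,243))):
    p,q=uray("top",uv)
    for z in (84,88,92,96):
        X=p+(q-p)*(z-66)/44;print(n,X.round(1),"th",[np.arctan2(X[0],z-za).round(2) for za in(45,49,53)], [np.hypot(X[0],z-za).round(1) for za in (45,49,53)])
```

```text
ptr (array([  6.3, -87.9,  90. ]), np.float64(1.6))
wedge (array([ 13.2, -92.3,  98. ]), np.float64(0.6))
w [ 16.  -96.1  84. ] th [np.float64(0.39), np.float64(0.43), np.float64(0.48)] [np.float64(42.2), np.float64(38.5), np.float64(34.9)]
w [ 15.2 -94.9  88. ] th [np.float64(0.34), np.float64(0.37), np.float64(0.41)] [np.float64(45.6), np.float64(41.8), np.float64(38.1)]
w [ 14.3 -93.8  92. ] th [np.float64(0.29), np.float64(0.32), np.float64(0.35)] [np.float64(49.1), np.float64(45.3), np.float64(41.5)]
w [ 13.4 -92.7  96. ] th [np.float64(0.26), np.float64(0.28), np.float64(0.3)] [np.float64(52.7), np.float64(48.9), np.float64(45.0)]
ptr [  8.2 -90.   84. ] th [np.float64(0.21), np.float64(0.23), np.float64(0.26)] [np.float64(39.9), np.float64(36.0), np.float64(32.1)]
ptr [  7.4 -88.9  88. ] th [np.float64(0.17), np.float64(0.19), np.float64(0.21)] [np.float64(43.6), np.float64(39.7), np.float64(35.8)]
ptr [  6.5 -87.8  92. ] th [np.float64(0.14), np.float64(0.15), np.float64(0.17)] [np.float64(47.5), np.float64(43.5), np.float64(39.5)]
ptr [  5.7 -86.7  96. ] th [np.float64(0.11), np.float64(0.12), np.float64(0.13)] [np.float64(51.3), np.float64(47.3), np.float64(43.4)]
```

>>> {"method": "play_rows", "body": {
  "increments": [
    [4, -28, 0, 0, 1],
    [7, -50, 0, 0, 1],
    [7, -50, 0, -0.1, 1],
    [7, -50, 0, 0, 1],
    [6, -38, 0, 0, 1],
    [3, -22, 0, 0, 1],
    [0, 0, -25, 0, 1],
    [0, 0, -25, 0, 1],
    [0, 0, -12, 0, 1],
    [0, 0, -4, 0, 1],
    [0, 0, 0, 0, 1],
    [0, 0, 0, 0, 1]
  ]
}}

```text
time_s: 20.85
ee_pos: [506.2, -298.5, 66.2]
ee_rot: [179.9, -0.1, 2.6]
force: [-0.9, 0.1, 0.8]
gripper_width: 0.4
```

>>> {"method": "play_rows", "body": {
  "increments": [
    [-1, 2, -1, 0, 1],
    [0, 0, 0, 0, 1],
    [0, 0, 0, 0, 1]
  ]
}}

```text
time_s: 21.22
ee_pos: [504.6, -296.2, 64.4]
ee_rot: [180.0, -0.0, 2.6]
force: [0.1, 1.1, 0.1]
gripper_width: 0.8
```

>>> {"method": "play_rows", "body": {
  "increments": [
    [0, 0, -1.2, 0, 1],
    [0, 0, -0.8, 0, 1],
    [0, 0, -0.5, 0, 1],
    [0, 0, 0, 0, 1]
  ]
}}

```text
time_s: 21.72
ee_pos: [504.6, -296.3, 62.1]
ee_rot: [180.0, -0.0, 2.6]
force: [-0.7, 0.3, 2.7]
gripper_width: 0.4
```

>>> {"method": "play_rows", "body": {
  "increments": [
    [0, 0, -0.5, 0, 1],
    [0, 0, 0, 0, 1]
  ]
}}

```text
time_s: 21.98
ee_pos: [504.7, -296.3, 61.6]
ee_rot: [180.0, -0.0, 2.6]
force: [-0.6, 0.2, 5.1]
gripper_width: 0.3
```

>>> {"method": "play_rows", "body": {
  "increments": [
    [0.8, 0.04, -0.1, 0, 1],
    [1.2, 0.06, 0, 0, 1],
    [1.2, 0.05, 0, 0, 1],
    [0, 0, 0, 0, 1],
    [0, 0, 0, 0, 1]
  ]
}}

```text
time_s: 22.6
ee_pos: [507.3, -296.2, 61.4]
ee_rot: [180.0, 0.0, 2.6]
force: [-2.2, 1.6, 5.0]
gripper_width: 0.5
```

>>> {"method": "play_rows", "body": {
  "increments": [
    [0, 0, 10, 0, 1],
    [0, 0, 30, 0, 1],
    [0, 0, 30, 0, 1],
    [-8, 40, 0, 0, 1],
    [-10, 55, 0, 0, 1],
    [-10, 55, 0, 0, 1],
    [-10, 55, 0, 0, 1],
    [-5, 30, 0, 0, 1],
    [0, 0, 0, 0, 1]
  ]
}}

```text
time_s: 23.72
ee_pos: [464.3, -59.5, 131.4]
ee_rot: [-180.0, -0.0, 2.8]
force: [0.1, -0.7, 0.8]
gripper_width: 0.1
```

Run:
```python
from h import *
for n in("scene","top"):
    im=env.grab_frame(n); cv2.imwrite(f"pics/{n}9.png",im[:,:,::-1])
crop("pics/top9.png","pics/t9d.png",422,220,450,282,9)
crop("pics/scene9.png","pics/s9d.png",340,250,400,300,12)
```

```text
(no output)
```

View pics/t9d.png

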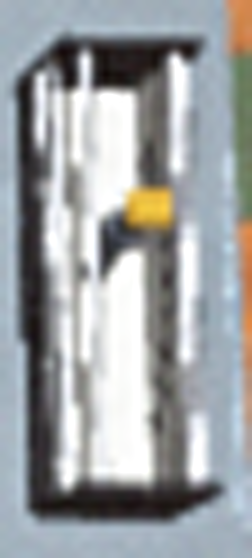

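View pics/s9d.png

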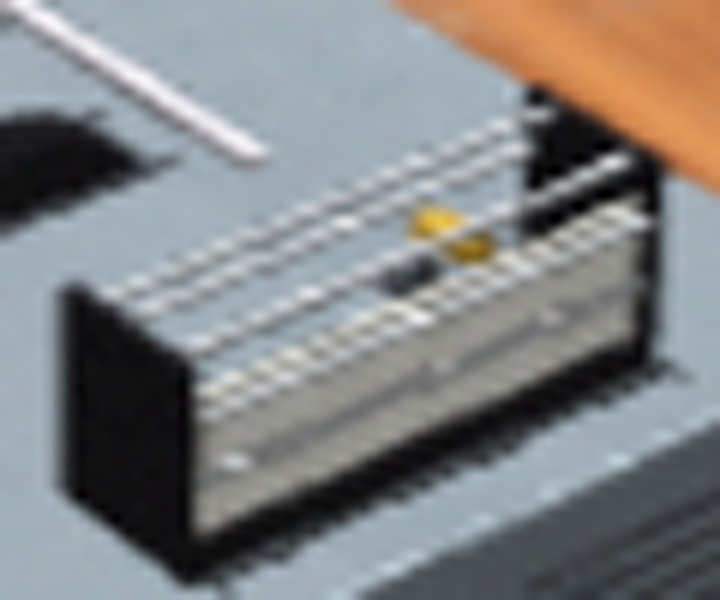

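Run:
```python
from h import *
# dark-pixel centroid in guard window by differencing against another frame where pointer elsewhere
def cen(n,a,b,box):
    A=cv2.imread(f"pics/{n}{a}.png").astype(float).sum(2);B=cv2.imread(f"pics/{n}{b}.png").astype(float).sum(2)
    x0,y0,x1,y1=box;w=np.clip(B-A-40,0,None)[y0:y1,x0:x1];ys,xs=np.mgrid[y0:y1,x0:x1]
    return np.array([(w*xs).sum(),(w*ys).sum()])/w.sum(),w.sum()
from h import uray
def rep(n,uv):
    p,q=uray(n,uv);d=q-p
    # intersect with plane y=-88
    for y in (-86,-88,-90):
        X=p+d*(y-p[1])/d[1];print(n,np.round(uv,1),X.round(1),np.arctan2(X[0],X[2]-49.5).round(3))
for n,bx in(("top",(428,240,444,270)),("scene",(365,262,390,285))):
    for a,b in((6,9),(8,6),(9,6)):
        uv,s=cen(n,a,b,bx);print(a,s);rep(n,uv)
def yel(n,box):
    im=cv2.imread(f"pics/{n}9.png");h=cv2.cvtColor(im,cv2.COLOR_BGR2HSV);x0,y0,x1,y1=box
    m=cv2.inRange(h,(15,120,80),(35,255,255))[y0:y1,x0:x1];ys,xs=np.nonzero(m);return xs.mean()+x0,ys.mean()+y0,xs.min()+x0,xs.max()+x0,ys.min()+y0,ys.max()+y0
print(yel("top",(430,235,445,255)),yel("scene",(368,262,385,275)))
```

```text
6 7971.0
top [434.1 261. ] [-19.7 -86.   85.9] -0.498
top [434.1 261. ] [-18.5 -88.   78.5] -0.567
top [434.1 261. ] [-17.2 -90.   71.2] -0.67
8 8419.0
top [434.  248.5] [  3.4 -86.   89.1] 0.086
top [434.  248.5] [  4.9 -88.   81.8] 0.151
top [434.  248.5] [  6.4 -90.   74.5] 0.251
9 7512.0
top [433.6 247.2] [  6.4 -86.   87.4] 0.167
top [433.6 247.2] [  7.9 -88.   80. ] 0.253
top [433.6 247.2] [  9.4 -90.   72.7] 0.386
6 0.0
scene [nan nan] [nan nan nan] nan
scene [nan nan] [nan nan nan] nan
scene [nan nan] [nan nan nan] nan
8 2175.0
scene [372.5 273.6] [  7.5 -86.   87.7] 0.193
scene [372.5 273.6] [  5.6 -88.   89.4] 0.14
scene [372.5 273.6] [  3.8 -90.   91.1] 0.091
9 2486.0
scene [374.1 272.9] [ 11.4 -86.   87.7] 0.289
scene [374.1 272.9] [  9.5 -88.   89.5] 0.234
scene [374.1 272.9] [  7.7 -90.   91.2] 0.182
(np.float64(438.10526315789474), np.float64(242.57894736842104), np.int64(436), np.int64(440), np.int64(241), np.int64(244)) (np.float64(377.7), np.float64(269.6), np.int64(375), np.int64(380), np.int64(268), np.int64(271))<stdin>:6: RuntimeWarning: invalid value encountered in divide
```

>>> {"method": "play_rows", "body": {
  "increments": [
    [8, -35, 0, 0, 0.75],
    [11, -50, 0, 0, 0.75],
    [11, -50, 0, 0, 0.75],
    [7, -30, 0, 0, 0.75],
    [2.4, -10.5, 0, 0, 0.75],
    [0, 0, -15, 0, 0.75],
    [0, 0, -20, 0, 0.75],
    [0, 0, -12, 0, 0.75],
    [0, 0, -5.4, 0, 0.75],
    [0, 0, 0, 0, 0.75],
    [0, 0, 0, 0, 0.75]
  ]
}}

```text
time_s: 25.2
ee_pos: [504.6, -236.6, 79.4]
ee_rot: [180.0, -0.1, 2.6]
force: [0.4, 0.3, 0.5]
gripper_width: 22.7
```

>>> {"method": "play_rows", "body": {
  "increments": [
    [0, 1.5, 0, 0, 0.75],
    [0, 0, 0, 0, 1],
    [0, 0, 0, 0, 1],
    [0, 0, 0, 0, 1],
    [0, 0, 0, 0, 1]
  ],
  "newtons": 12
}}

```text
time_s: 25.82
ee_pos: [504.2, -235.0, 79.0]
ee_rot: [180.0, -0.0, 2.6]
force: [0.2, -0.3, 1.4]
gripper_width: 7.6
```

>>> {"method": "play_rows", "body": {
  "increments": [
    [0.2, -5, 0, 0, 1],
    [0.4, -8, 0, 0, 1],
    [0.4, -8, 0, 0, 1],
    [0.4, -8, 0, 0, 1],
    [0.4, -8, 0, 0, 1],
    [0.4, -8, 0, 0, 1],
    [0.3, -7, 0, 0, 1],
    [0.2, -5, 0, 0, 1],
    [0.1, -4, 0, 0, 1],
    [0, -2, 0, 0, 1],
    [0, 0, 0, 0, 1],
    [0, 0, 0, 0, 1]
  ]
}}

```text
time_s: 27.32
ee_pos: [507.0, -296.8, 78.9]
ee_rot: [-179.8, -0.0, 2.6]
force: [-0.5, 6.6, 6.6]
gripper_width: 8.1
```

>>> {"method": "play_rows", "body": {
  "increments": [
    [0, -1, 0, 0, 1],
    [0, 0, 0, 0, 1],
    [0, 1.5, 0, 0, 0.75],
    [0, 0.5, 0, 0, 0.75],
    [0, 0, 0, 0, 0.75],
    [0, 0, 20, 0, 0.75],
    [0, 0, 30, 0, 0.75],
    [-8, 40, 10, 0, 0.75],
    [-10, 55, 0, 0, 0.75],
    [-10, 60, 0, 0, 0.75],
    [-10, 55, 0, 0, 0.75],
    [-5, 40, 0, 0, 0.75],
    [0, 0, 0, 0, 0.75]
  ]
}}

```text
time_s: 28.95
ee_pos: [463.4, -45.4, 138.8]
ee_rot: [180.0, 0.0, 2.8]
force: [-0.3, -0.8, -0.5]
gripper_width: 22.9
```

Run:
```python
from h import *
for n in("scene","top"):
    im=env.grab_frame(n); cv2.imwrite(f"pics/{n}A.png",im[:,:,::-1])
crop("pics/topA.png","pics/tAc.png",315,195,475,315,5)
crop("pics/topA.png","pics/tAd.png",422,220,450,282,9)
def fin(i):
    im=cv2.imread(f"pics/top{i}.png")[238:262,340:400];m=(im.sum(2)<150);ys,xs=np.nonzero(m);return xs.mean()+340,ys.mean()+238,m.sum()
print(fin(0),fin("A"))
A=cv2.imread("pics/topA.png").astype(int)[240:270,428:444];B=cv2.imread("pics/top9.png").astype(int)[240:270,428:444];print(abs(A-B).max())
```

```text
(np.float64(388.6808510638298), np.float64(248.4468085106383), np.int64(47)) (np.float64(388.8965517241379), np.float64(248.89655172413794), np.int64(29))
11
```

View pics/tAc.png

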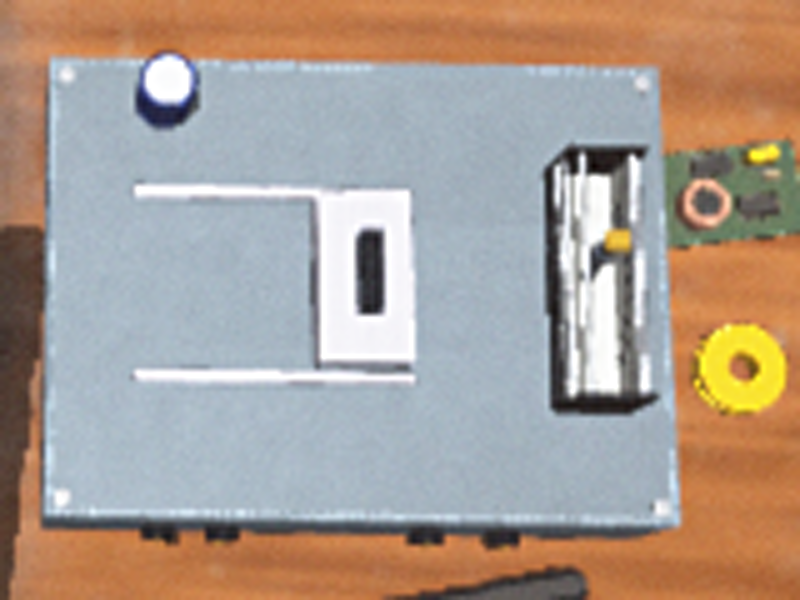

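View pics/tAd.png

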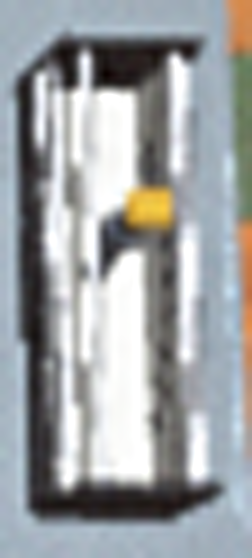

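Run:
```python
from h import *
env.job_done(); print(env.state()['time_s'],env.state()['force'])
```

```text
the job is handed in; nothing more can be done
the job is handed in; nothing more can be done
```

I handed in the job at about 29 s of the 51 s allowed. The hood is back over the wheel and the pointer is at the wedge as far as the cameras show; the hand-in gave no verdict.

- **Hood aside:** I pinched the fin and slid the hood to its end stop. The arm moved 61 mm and the side force rose to about 9 N, well above the 2 N friction.
- **Wheel:** I found the crown by touch and rolled it with two strokes, 19.3 mm and 2.7 mm of fingertip travel. I pressed at about 5 N, and the highest single reading was 6.8 N.
- **Pointer:** My estimates from the pictures were mostly 0.23 to 0.26 rad, against a target of 0.25. The wedge itself measured about 0.27 in the same views, so the true value may be nearer 0.23. That is still inside 0.15 to 0.35. The top view alone is not reliable to that accuracy.
- **Hood shut:** I slid it back to the stop (61.8 mm, 6.6 N at the stop). In the last top picture its fin is within half a pixel of where it started, and the pointer has not moved.
- **Other things:** In the last top picture the capacitor, reel and module look where they were; the pen is only partly in view. I did not measure any of them or look for the tin in the last pictures. The gripper was clear of everything.

**What disagreed:** the fingertips sat about 14 mm above the reported tool position, not 14 mm below it as described. My first pinch therefore closed just above the fin and moved nothing. I corrected for this from the camera views and by lowering slowly.

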